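# Snap test of the wide air coupler

### The job

The air outlets on the radio repair bench have just been regreased. Test the wider of the two quick couplers: pull its spring sleeve all the way back from the mouth, hold it there a moment, then let go so that it snaps forward by itself, fully home. Do not work the sleeve of the slim coupler.

Things in the scene. Friction and masses are not known exactly. Their poses are not given: they have to be found in the camera images.
- wide_sleeve (a joint): travel of the wide coupler's steel sleeve, m: 0 = forward (home), 0.022 = rear stop. A spring drives it forward, 6 N at home, 11.5 N fully back, plus grease drag of 60 N per m/s: once free it is home in about 0.2 s. Fingers that straddle it must open wider than its 44 mm rim to free it. It rides on a brass barrel that ends 18 mm ahead of the grip point
- wide_sleeve_grip (a point): mid-point, on the axis, of the wide sleeve's plain part, a level cylinder 36 mm across and 30 mm long (15 mm each way); 90 mm above the bench, moves with the sleeve. x points out of the mouth, away from the robot within 35 deg; pull back along -x. Behind (-x) the plain part is a rim 44 mm across, 6 mm thick. Post 85 mm behind, 114 mm high; nothing over 35 mm tall within 60 mm beside it
- slim_sleeve (a joint): travel of the slim coupler's sleeve, m: 0 = home, 0.014 = fully back; leave it home
- slim_sleeve_grip (a point): mid-point of the slim sleeve's plain part (21 mm across, 26 mm long), on its axis, 90 mm above the bench; axes as for the wide one. Each coupler stands on a grey bracket: base plate 120 x 70 x 10 mm with a post 50 mm wide at the robot's end. A third such bracket carries only a thin barbed nipple without a sleeve; the three stand side by side in any order
There are look-alikes about, which are no part of the job. What is shaped like the part that bears wide_sleeve but purple is not meant. Leave any red look-alike of the part that bears slim_sleeve alone.

How it is judged:
By the outcome, as a careful person would: the job done as asked, in the order asked, and still so for the second after the job is handed in, with the robot touching nothing.
It also fails if it takes over 29 s, if anything falls off the work surface, if the arm or the gripper's body presses on something with over 40 N, if the wrist force passes 120 N, or if a joint passes its speed limit or range.

### The arm

A 6-joint arm with a two-finger parallel gripper is mounted at the origin on the work surface. World frame = base frame: x ahead of the robot, y to its left, z up, the work surface at z = 0. Lengths are in m, angles in rad, forces in N, time in s.
With the tool pointing down it reaches from about 0.375 to 0.975 m from the base axis. Payload 3.8 kg.
Tool frame: the origin (TCP) lies on the centre line of the jaws, within the pads' length; the fingertips stand 14 mm ahead of it and the grasp point (between the pads) lies 5 mm behind it; z points along the fingers, y is the line along which they close (so a half turn about z gives the same grasp; the last joint's range is limited). The gripper opens to 85 mm and grips with 20 to 120 N. Pads are 22 mm wide; open, the fingers measure 114 mm over their backs; the gripper's body (76 mm by 85 mm) begins 54 mm behind the grasp point. The pads swing forward as they close: fully open they stand 13 mm farther back than shut.
Start: joints at [1.262, 0.264, 1.604, -0, 1.274, -0.037], TCP at [0.181, 0.65, 0.245] pointing down, gripper open.
Joint ranges: [-2.63, 2.63], [-0.94, 2.18], [0.31, 2.57], [-1.31, 4.45], [0, 2.66], [-2.55, 2.55]. Speed limits (rad/s): [2.57, 2.57, 3.14, 3.14, 3.14, 3.14].

### API

Orientations are given as a rotation vector (axis times angle).
In Python, from workcell import bot, eyes, spot_in gives the robot as it stands.
- The arm moves only by the tool carry_out, never from a script. Its argument "series" is text: rows parted by semicolons, each of 4 numbers parted by spaces: the shift along the world's x, y, z in m, then the turn about the world's z in degrees. In form: tx ty tz roll; .... A call has 1 to 20 rows; each row shifts and turns the commanded pose from where the row before left it; what a row does not reach is not made up. A row lasts 1/8 s, in which the tool goes at most 62.5 mm and 10.7 degrees, less where a joint would pass 70% of its speed; a pose out of reach is approached as far as the arm can. A call is refused whole if a number of a shift passes 0.0625 or a number of a turn 10.7, either way. A call with a gripper value outside its range is refused whole. "jaw" is the gripper command: -1 is shut, 1 is fully open, values between are in proportion, set as the call begins (left out, the last holds). The fingers move at their own pace and stop on an object; "grip_force" is the grip in N (left out, the last holds). Time passes only in rows, so rows that do not move let the fingers close. It gives the time, the measured TCP pose, the force, the opening and the grip force at its end, in the units of the state.
- bot.read_state(): the state, without advancing time (a new reading comes with each control period).
- eyes.read_camera(name): name is "side" or "top" or "wrist"; returns (picture, depth): 400x640x3 uint8, blue, green, red; 400x640 float32, m along the optical axis (not along the pixel's ray), 0 where there is no reading.
- eyes.get_calibration(name): a dict with "K" (3x3 intrinsics, pixels), "position" and "rotation" of the camera in the world; the wrist camera has in their place "T_tool_cam" (4x4, takes a point from camera to tool coordinates, whose origin is the TCP and whose axes are the flange's). Camera axes: x right, y down, z forward; pixel columns grow to the right and rows downward; lengths in m; the calibration is good to about 2 mm. A picture is of the moment at which its call begins: read the wrist's pose just before it. get_calibration takes no time and is no camera call.
- bot.finish_job(): hands the job in; it is judged then, once.
Trained networks look in the newest picture that a camera, given by its name, has taken for a name from the list of things; names that differ only in an ending like _2 or _b are one class to them, and where a whole thing is asked for, a point or a joint stands for the part that bears it (a point fixed in the world has none). Each returns a list of dicts, best first, with "score" (0 to 1); they miss things now and then, are a little off and sometimes report something else, mostly with a low value. They report only what shows in the picture. A call takes as long as a camera call. They do not tell look-alikes from the thing itself.
- spot_in(camera, target): "rect" ([centre column, centre row, width, height] in pixels, round what is visible of it).
The state is a dict: "time": time; "q": joint angles; "joint_vel": joint speeds; "joint_torque": joint torques, N m; "tool_pos": TCP position; "tcp_rot": TCP orientation; "wrist_force": force on the tool from outside, world axes, zero at the start; "torque": the same for the moment, N m; "width": opening from 0.0 (shut) to 1.0 (fully open); "grip_force": force on a finger pad.
Only numpy, scipy, OpenCV 4.12 (cv2) and the standard library are available. Lean on these libraries where they do the work, as an engineer would, in place of code of your own. Each camera call takes 0.05 s, during which the arm holds its last target. There are 200 camera calls.

## Working session

There is one attempt and no reset: what is moved stays moved. The work goes in short steps, Python scripts to look and compute and a tool call to move; the robot and the scene stay as the last step left them, time stands still between calls to the robot, and variables do not carry over. Pictures are saved under pics/ and viewed, at most 10 in all, crops included, and the job is handed in when it is done.

Besides the shell and the picture viewer there is one more tool, called after "Request:" in YAML: its name, and indented under it one key for each argument. carry_out: Moves the arm, as the interface text tells. Its arguments: {"type":"object","properties":{"series":{"type":"string"},"jaw":{"type":"number"},"grip_force":{"type":"number"}},"required":["series"]}

```bash
mkdir -p pics; cat > h.py <<'E'
import numpy as np, cv2
from workcell import bot, eyes, spot_in
def cam(name):
    c=eyes.get_calibration(name);s=bot.read_state();p,d=eyes.read_camera(name)
    K=np.array(c["K"])
    if name=="wrist":
        T=np.eye(4);T[:3,:3]=cv2.Rodrigues(np.array(s["tcp_rot"],float))[0];T[:3,3]=s["tool_pos"];T=T@np.array(c["T_tool_cam"])
    else:
        T=np.eye(4);R=np.array(c["rotation"],float);T[:3,:3]=R if R.shape==(3,3) else cv2.Rodrigues(R)[0];T[:3,3]=c["position"]
    v,u=np.mgrid[:400,:640]
    P=np.stack([(u-K[0,2])/K[0,0]*d,(v-K[1,2])/K[1,1]*d,d],-1)@T[:3,:3].T+T[:3,3]
    P[d==0]=np.nan
    return p,d,P
E
python3 - <<'E'
from h import *
for n in("top","side"):
    p,d,P=cam(n);cv2.imwrite(f"pics/{n}1.png",p);np.savez(f"{n}1.npz",p=p,P=P)
    print(n,eyes.get_calibration(n)["position"])
    for t in("wide_sleeve","slim_sleeve","wide_sleeve_grip"):
        for r in spot_in(n,t)[:4]:
            u,v=map(int,r["rect"][:2]);print(t,np.round(r["rect"]),round(r["score"],2),np.round(P[v,u],3))
E
```

```text
top [0.39043536 0.00651069 1.06072048]
wide_sleeve [301. 168.  21.  18.] 0.7 [0.563 0.013 0.11 ]
wide_sleeve [244. 250.  26.  26.] 0.55 [0.383 0.14  0.11 ]
wide_sleeve [344. 244.  14.  19.] 0.51 [ 0.393 -0.08   0.109]
slim_sleeve [376.  95.  10.  18.] 0.48 [ 0.728 -0.161  0.101]
wide_sleeve_grip [346. 243.  19.  18.] 0.84 [ 0.393 -0.084  0.109]
wide_sleeve_grip [239. 250.  26.  23.] 0.73 [0.383 0.151 0.108]
wide_sleeve_grip [298. 166.  21.  23.] 0.61 [0.565 0.018 0.108]
side [ 0.45153766 -0.71189973  0.91771295]
wide_sleeve [271. 236.  21.  17.] 0.87 [ 0.392 -0.102  0.098]
wide_sleeve [267. 154.  23.  15.] 0.81 [0.381 0.135 0.108]
wide_sleeve [352. 193.  20.  25.] 0.68 [0.572 0.002 0.105]
slim_sleeve [437. 254.  20.  11.] 0.7 [ 0.727 -0.166  0.101]
wide_sleeve_grip [350. 193.  22.  21.] 0.86 [0.567 0.002 0.105]
wide_sleeve_grip [269. 155.  14.  21.] 0.69 [0.385 0.135 0.104]
wide_sleeve_grip [269. 233.  17.  23.] 0.66 [ 0.388 -0.1    0.106]
```

```bash
python3 - <<'E'
import cv2
a=cv2.imread("pics/top1.png")[40:320,180:460];cv2.imwrite("pics/top1c.png",cv2.resize(a,None,fx=2.1,fy=2.1,interpolation=3))
E
```

```text
(no output)
```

View pics/top1c.png

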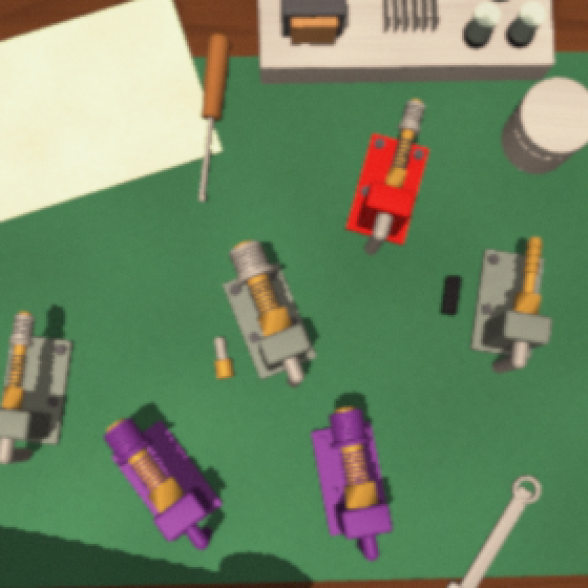

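View pics/side1.png

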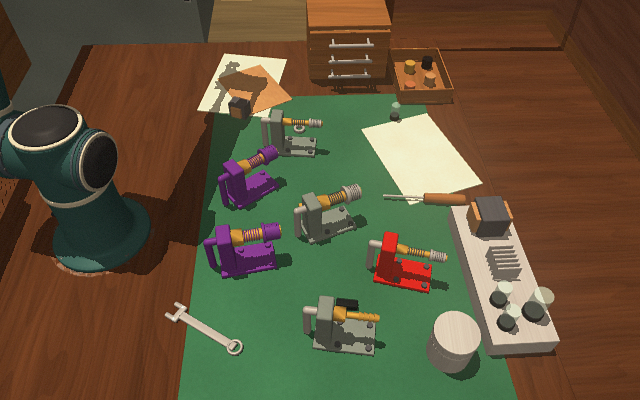

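The top view crop shows the grey wide coupler at about full-picture pixel (300,165), with its mouth up and slightly left. Two purple copies are nearer the robot, the red slim copy is ahead, the grey slim coupler is at far left and the nipple at right.

```bash
cat >> h.py <<'E'
def fit(P,c=(0.565,0.015)):
    Q=P.reshape(-1,3);Q=Q[np.isfinite(Q).all(1)]
    Q=Q[(abs(Q[:,0]-c[0])<.09)&(abs(Q[:,1]-c[1])<.09)]
    return Q
E
python3 - <<'E'
from h import *
s=bot.read_state();print(s["time"],s["tcp_rot"],s["tool_pos"],s["wrist_force"]);print(cv2.Rodrigues(np.array(s["tcp_rot"]))[0].round(2))
print(np.round(eyes.get_calibration("wrist")["T_tool_cam"],3))
for n in("top","side"):
    P=np.load(n+"1.npz")["P"];Q=fit(P)
    b=Q[(Q[:,2]<.02)&(Q[:,2]>.006)]; 
    print(n,len(b),cv2.minAreaRect(b[:,:2].astype(np.float32)))
    t=Q[(Q[:,2]>.09)&(Q[:,0]>.5)]
    m=t[:,:2].mean(0);w,V=np.linalg.eigh(np.cov(t[:,:2].T));print(len(t),m,np.degrees(np.arctan2(V[1,1],V[0,1])),t[:,2].max(),t.min(0),t.max(0))
E
```

```text
0.4 [-4.25646858e-01 -3.11260533e+00  5.86377024e-04] [0.18121723 0.65012484 0.2450483 ] [ 0.06665591 -0.34415549 -0.37704054]
[[-0.96  0.27 -0.  ]
 [ 0.27  0.96 -0.  ]
 [-0.   -0.   -1.  ]]
[[-0.001 -0.961 -0.278  0.07 ]
 [ 1.    -0.    -0.001 -0.   ]
 [ 0.001 -0.278  0.961 -0.128]
 [ 0.     0.     0.     1.   ]]
top 601 ((0.5592172741889954, 0.009049125015735626), (0.1543433666229248, 0.18117253482341766), 79.7370376586914)
588 [0.54684415 0.00746801] -157.27336348082517 0.11557458992442304 [ 0.50005788 -0.03409714  0.0906827 ] [0.59455069 0.03813988 0.11557459]
side 862 ((0.5679401159286499, 0.01828577369451523), (0.17451362311840057, 0.16782402992248535), 83.6199951171875)
544 [ 0.54687171 -0.00059165] -159.22962407919385 0.11515515074844218 [ 0.50015743 -0.03847735  0.09002607] [0.5941238  0.03420276 0.11515515]
```

Request:
carry_out:
  series: "0.032 -0.053 0 3.2;0.032 -0.053 0 3.2;0.032 -0.053 0 3.2;0.032 -0.053 0 3.2;0.032 -0.053 0 3.2;0.032 -0.053 0 3.2;0.032 -0.053 0 3.2;0.032 -0.053 0 3.2;0.032 -0.053 0 3.2;0.032 -0.053 0 3.2;0.032 -0.053 0 3.2;0.032 -0.053 0 2;0 0 0 0;0 0 0 0"
  jaw: 1

```text
time: 2.15
tool_pos: [0.5649, 0.0143, 0.2451]
tcp_rot: [0.587, -3.085, -0.001]
wrist_force: [-0.6, 0.0, 0.0]
width: 0.999
grip_force: 0.0
```

```bash
python3 - <<'E'
from h import *
p,d,P=cam("wrist");cv2.imwrite("pics/w1.png",p);np.savez("w1.npz",p=p,P=P)
s=bot.read_state();print(s["time"],s["q"],s["tool_pos"])
R=cv2.Rodrigues(np.array(s["tcp_rot"]))[0];print("tool y deg",np.degrees(np.arctan2(R[1,1],R[0,1])))
Q=fit(P);t=Q[(Q[:,2]>.098)]
a=np.radians(22);ex=np.array([np.cos(a),np.sin(a)]);ey=np.array([-ex[1],ex[0]])
u=(t[:,:2]-[.565,.015])@ex;v=(t[:,:2]-[.565,.015])@ey
for k in np.arange(-.12,.06,.004):
    m=(u>k)&(u<k+.004)
    if m.sum()>5:
        z=t[m,2];w=v[m];print(round(k+.002,3),m.sum(),"ztop %.4f v %.4f..%.4f mid %.4f"%(np.percentile(z,98),w.min(),w.max(),(w.min()+w.max())/2))
for r in spot_in("wrist","wide_sleeve_grip"):
    c,w=map(int,r["rect"][:2]);print(r,P[w,c])
E
```

```text
2.2 [-1.79599957e-02  5.68816245e-02  1.84278830e+00  6.01828955e-04
  1.24270940e+00 -1.96645821e+00] [0.56460812 0.01495272 0.24507743]
tool y deg 111.62958813582132
-0.106 12 ztop 0.1090 v -0.0245..-0.0181 mid -0.0213
-0.102 71 ztop 0.1109 v -0.0245..-0.0084 mid -0.0165
-0.098 111 ztop 0.1110 v -0.0247..0.0004 mid -0.0122
-0.094 179 ztop 0.1109 v -0.0249..0.0111 mid -0.0069
-0.09 238 ztop 0.1111 v -0.0251..0.0219 mid -0.0016
-0.086 244 ztop 0.1112 v -0.0252..0.0241 mid -0.0006
-0.082 244 ztop 0.1109 v -0.0254..0.0241 mid -0.0006
-0.078 246 ztop 0.1103 v -0.0246..0.0232 mid -0.0007
-0.074 135 ztop 0.1077 v -0.0159..0.0145 mid -0.0007
-0.07 153 ztop 0.1076 v -0.0160..0.0136 mid -0.0012
-0.066 126 ztop 0.1076 v -0.0161..0.0136 mid -0.0012
-0.062 149 ztop 0.1074 v -0.0162..0.0136 mid -0.0013
-0.058 135 ztop 0.1077 v -0.0163..0.0137 mid -0.0013
-0.054 105 ztop 0.1073 v -0.0164..0.0137 mid -0.0013
-0.05 77 ztop 0.1036 v -0.0116..0.0098 mid -0.0009
-0.046 75 ztop 0.1039 v -0.0117..0.0089 mid -0.0014
-0.042 81 ztop 0.1036 v -0.0118..0.0079 mid -0.0020
-0.038 70 ztop 0.1035 v -0.0119..0.00
[... 329 characters left out ...]
012
-0.01 13758 ztop 0.3262 v -0.0735..0.0738 mid 0.0002
-0.006 3670 ztop 0.3217 v -0.0662..0.0654 mid -0.0004
-0.002 2516 ztop 0.3190 v -0.0691..0.0666 mid -0.0013
0.002 2290 ztop 0.3157 v -0.0722..0.0695 mid -0.0014
0.006 3152 ztop 0.3114 v -0.0745..0.0725 mid -0.0010
0.01 1056 ztop 0.3098 v -0.0646..0.0717 mid 0.0035
0.014 126 ztop 0.3034 v -0.0639..0.0620 mid -0.0010
0.018 112 ztop 0.1078 v -0.0192..0.0121 mid -0.0036
0.022 87 ztop 0.1079 v -0.0193..0.0121 mid -0.0036
0.026 14 ztop 0.1016 v -0.0099..0.0047 mid -0.0026
{'rect': [317.1, 198.0, 41.1, 46.2], 'score': 0.79} [0.56968094 0.01327085 0.10749023]
{'rect': [524.1, 63.1, 63.7, 61.6], 'score': 0.63} [0.38828877 0.13816961 0.10535335]
```

View pics/w1.png

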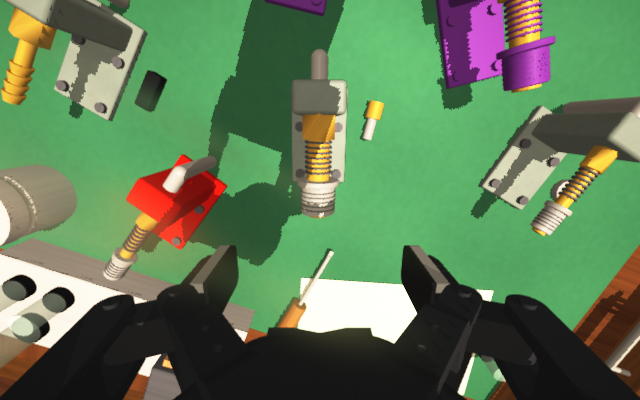

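The wrist view shows the wide grey coupler centred at (318,150), its sleeve about rows 180-217 with the mouth down, and the fingers clear on both sides.

```bash
python3 - <<'E'
from h import *
P=np.load("w1.npz")["P"]
Q=fit(P);t=Q[(Q[:,2]>.094)&(Q[:,2]<.13)]
a=np.radians(20.5);ex=np.array([np.cos(a),np.sin(a)]);ey=np.array([-ex[1],ex[0]])
u=(t[:,:2]-[.565,.015])@ex;v=(t[:,:2]-[.565,.015])@ey
for k in np.arange(-.092,.05,.003):
    m=(u>k)&(u<k+.003)
    if m.sum()>5:
        z=t[m,2];w=v[m];print(round(k+.0015,4),m.sum(),"ztop %.4f w %.4f mid %.4f"%(np.percentile(z,98),w.max()-w.min(),(w.min()+w.max())/2))
E
```

```text
-0.0905 161 ztop 0.1111 w 0.0450 mid -0.0048
-0.0875 192 ztop 0.1110 w 0.0493 mid -0.0028
-0.0845 191 ztop 0.1109 w 0.0494 mid -0.0028
-0.0815 189 ztop 0.1109 w 0.0484 mid -0.0032
-0.0785 183 ztop 0.1103 w 0.0487 mid -0.0032
-0.0755 124 ztop 0.1081 w 0.0424 mid -0.0036
-0.0725 109 ztop 0.1079 w 0.0304 mid -0.0026
-0.0695 112 ztop 0.1076 w 0.0296 mid -0.0030
-0.0665 98 ztop 0.1074 w 0.0297 mid -0.0030
-0.0635 97 ztop 0.1078 w 0.0299 mid -0.0029
-0.0605 116 ztop 0.1076 w 0.0299 mid -0.0028
-0.0575 98 ztop 0.1078 w 0.0300 mid -0.0028
-0.0545 95 ztop 0.1074 w 0.0301 mid -0.0028
-0.0515 74 ztop 0.1030 w 0.0246 mid -0.0027
-0.0485 64 ztop 0.1033 w 0.0228 mid -0.0047
-0.0455 75 ztop 0.1039 w 0.0248 mid -0.0026
-0.0425 80 ztop 0.1035 w 0.0249 mid -0.0025
-0.0395 65 ztop 0.1031 w 0.0249 mid -0.0025
-0.0365 82 ztop 0.1036 w 0.0250 mid -0.0024
-0.0335 56 ztop 0.1018 w 0.0220 mid -0.0020
-0.0305 75 ztop 0.1035 w 0.0240 mid -0.0029
-0.0275 75 ztop 0.1026 w 0.0242 mid -0.0028
-0.0245 59 ztop 0.1036 w 0.0242 mid -0.0028
-0.0215 80 ztop 0.1033 w 0.0243 mid -0.0027
-0.0185 51 ztop 0.1038 w 0.0204 mid -0.0027
-0.0155 57 ztop 0.1017 w 0.0205 mid -0.0026
-0.0125 182 ztop 0.1114 w 0.0408 mid -0.0025
-0.0095 124 ztop 0.1115 w 0.0408 mid -0.0024
-0.0065 62 ztop 0.1114 w 0.0410 mid -0.0024
-0.0035 94 ztop 0.1083 w 0.0330 mid -0.0023
-0.0005 99 ztop 0.1089 w 0.0342 mid -0.0029
0.0025 101 ztop 0.1083 w 0.0343 mid -0.0028
0.0055 84 ztop 0.1080 w 0.0332 mid -0.0034
0.0085 91 ztop 0.1083 w 0.0345 mid -0.0028
0.0115 97 ztop 0.1082 w 0.0335 mid -0.0021
0.0145 84 ztop 0.1080 w 0.0336 mid -0.0032
0.0175 94 ztop 0.1079 w 0.0348 mid -0.0026
0.0205 87 ztop 0.1078 w 0.0327 mid -0.0026
0.0235 32 ztop 0.1077 w 0.0316 mid -0.0031
0.0265 17 ztop 0.1016 w 0.0169 mid -0.0019
```

Request:
carry_out:
  series: "0.008 0.0005 -0.04 -1.1;0 0 -0.04 0;0 0 -0.04 0;0 0 -0.03 0;0 0 -0.012 0;0 0 0 0;0 0 0 0"

```text
time: 3.12
tool_pos: [0.5745, 0.0152, 0.085]
tcp_rot: [-0.56, 3.088, -0.001]
wrist_force: [0.1, -0.6, 0.5]
width: 1.0
grip_force: 0.0
```

```bash
cat >> h.py <<'E'
def prof(P):
    t=fit(P);t=t[(t[:,2]>.096)&(t[:,2]<.12)]
    a=np.radians(20.5);ex=np.array([np.cos(a),np.sin(a)]);ey=np.array([-ex[1],ex[0]])
    u=(t[:,:2]-[.565,.015])@ex;v=(t[:,:2]-[.565,.015])@ey
    t=t[abs(v+.003)<.024];u,v=u[abs(v+.003)<.024],v[abs(v+.003)<.024]
    for k in np.arange(-.06,.05,.002):
        m=(u>k)&(u<k+.002)
        if m.sum()>5:
            w=v[m];print(round(k+.001,4),m.sum(),"ztop %.4f w %.4f mid %.4f"%(np.percentile(t[m,2],98),w.max()-w.min(),(w.min()+w.max())/2))
    s=bot.read_state();d=np.array(s["tool_pos"])[:2]-[.565,.015];print("tool u,v",d@ex,d@ey,s["tool_pos"],s["time"],s["wrist_force"],s["width"])
    R=cv2.Rodrigues(np.array(s["tcp_rot"]))[0];print("yaw",np.degrees(np.arctan2(R[1,1],R[0,1]))-90)
E
python3 - <<'E'
from h import *
p,d,P=cam("wrist");cv2.imwrite("pics/w2.png",p);prof(P)
E
```

```text
-0.059 410 ztop 0.1077 w 0.0313 mid -0.0028
-0.057 410 ztop 0.1078 w 0.0306 mid -0.0029
-0.055 409 ztop 0.1080 w 0.0308 mid -0.0029
-0.053 248 ztop 0.1071 w 0.0309 mid -0.0029
-0.051 293 ztop 0.1041 w 0.0241 mid -0.0029
-0.049 213 ztop 0.1036 w 0.0227 mid -0.0031
-0.047 270 ztop 0.1033 w 0.0226 mid -0.0028
-0.045 236 ztop 0.1040 w 0.0245 mid -0.0029
-0.043 209 ztop 0.1019 w 0.0200 mid -0.0026
-0.041 301 ztop 0.1038 w 0.0243 mid -0.0026
-0.039 179 ztop 0.1034 w 0.0239 mid -0.0028
-0.037 268 ztop 0.1035 w 0.0232 mid -0.0028
-0.035 229 ztop 0.1038 w 0.0242 mid -0.0028
-0.033 162 ztop 0.1019 w 0.0186 mid -0.0030
-0.031 312 ztop 0.1041 w 0.0236 mid -0.0028
-0.029 139 ztop 0.1035 w 0.0231 mid -0.0026
-0.027 278 ztop 0.1035 w 0.0247 mid -0.0028
-0.025 217 ztop 0.1039 w 0.0239 mid -0.0028
-0.023 145 ztop 0.1018 w 0.0191 mid -0.0026
-0.021 311 ztop 0.1038 w 0.0245 mid -0.0025
-0.019 109 ztop 0.1034 w 0.0237 mid -0.0026
-0.017 180 ztop 0.1020 w 0.0194 mid -0.0026
-0.015 173 ztop 0.1018 w 0.0195 mid -0.0025
-0.013 762 ztop 0.1105 w 0.0401 mid -0.0028
-0.011 720 ztop 0.1118 w 0.0410 mid -0.0029

[... 207 characters left out ...]
mid -0.0028
0.001 243 ztop 0.1078 w 0.0322 mid -0.0025
0.003 321 ztop 0.1083 w 0.0333 mid -0.0025
0.005 238 ztop 0.1080 w 0.0334 mid -0.0025
0.007 301 ztop 0.1083 w 0.0337 mid -0.0025
0.009 238 ztop 0.1082 w 0.0338 mid -0.0025
0.011 267 ztop 0.1081 w 0.0334 mid -0.0023
0.013 300 ztop 0.1082 w 0.0341 mid -0.0025
0.015 221 ztop 0.1079 w 0.0316 mid -0.0028
0.017 308 ztop 0.1082 w 0.0334 mid -0.0025
0.019 183 ztop 0.1078 w 0.0335 mid -0.0025
0.021 256 ztop 0.1079 w 0.0321 mid -0.0028
0.023 123 ztop 0.1077 w 0.0321 mid -0.0028
tool u,v 0.009008034177950238 -0.003390162946280889 [0.57462484 0.01497921 0.08514638] 3.175 [ 0.40239487 -0.35068304 -0.34920244] 0.9986142780081192
yaw 20.550221001419146
```

View pics/w2.png

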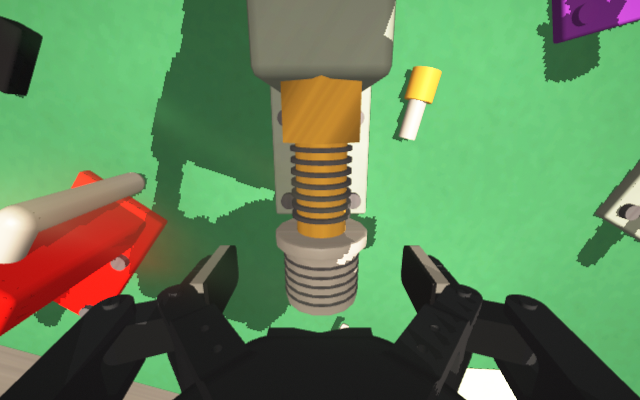

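The wrist view shows the sleeve (rows 220-312, col 320) centred between the open pads (cols 235 and 405), with no contact.

Request:
carry_out:
  series: "0 0.0006 -0.003 0;0 0 0 0;0 0 0 0;0 0 0 0;0 0 0 0;0 0 0 0;0 0 0 0"
  jaw: -1
  grip_force: 70

```text
time: 4.05
tool_pos: [0.5732, 0.0155, 0.0808]
tcp_rot: [-0.56, 3.091, 0.001]
wrist_force: [-2.5, 1.3, 5.4]
width: 0.401
grip_force: 69.3
```

Request:
carry_out:
  series: "-0.0033 -0.0012 0 0;-0.0033 -0.0012 0 0;-0.0033 -0.0012 0 0;-0.0033 -0.0012 0 0;-0.0033 -0.0012 0 0;-0.0033 -0.0012 0 0;0 0 0 0;0 0 0 0"

```text
time: 5.05
tool_pos: [0.5569, 0.0093, 0.0809]
tcp_rot: [-0.557, 3.083, 0.001]
wrist_force: [9.8, 6.1, -3.7]
width: 0.407
grip_force: 70.2
```

```bash
python3 - <<'E'
from h import *
p,d,P=cam("wrist");cv2.imwrite("pics/w3.png",p);prof(P)
E
```

```text
-0.059 389 ztop 0.1078 w 0.0308 mid -0.0030
-0.057 378 ztop 0.1076 w 0.0309 mid -0.0029
-0.055 383 ztop 0.1075 w 0.0311 mid -0.0030
-0.053 161 ztop 0.1082 w 0.0307 mid -0.0027
-0.051 301 ztop 0.1037 w 0.0244 mid -0.0029
-0.049 153 ztop 0.1034 w 0.0244 mid -0.0030
-0.047 292 ztop 0.1036 w 0.0237 mid -0.0029
-0.045 226 ztop 0.1037 w 0.0237 mid -0.0030
-0.043 147 ztop 0.1018 w 0.0188 mid -0.0030
-0.041 340 ztop 0.1038 w 0.0235 mid -0.0027
-0.039 110 ztop 0.1037 w 0.0237 mid -0.0028
-0.037 296 ztop 0.1034 w 0.0238 mid -0.0028
-0.035 225 ztop 0.1037 w 0.0235 mid -0.0030
-0.033 117 ztop 0.1018 w 0.0189 mid -0.0027
-0.031 367 ztop 0.1076 w 0.0370 mid -0.0028
-0.029 1220 ztop 0.1115 w 0.0407 mid -0.0027
-0.027 401 ztop 0.1118 w 0.0404 mid -0.0031
-0.025 342 ztop 0.1118 w 0.0458 mid -0.0021
-0.023 355 ztop 0.1199 w 0.0478 mid -0.0029
-0.021 754 ztop 0.1190 w 0.0480 mid -0.0030
-0.019 447 ztop 0.1082 w 0.0416 mid -0.0025
-0.017 356 ztop 0.1105 w 0.0405 mid -0.0027
-0.015 422 ztop 0.1104 w 0.0379 mid -0.0027
-0.013 327 ztop 0.1092 w 0.0378 mid -0.0028
-0.011 363 ztop 0.1088 w 0.0378 mid -0.0028
-0.009 386 ztop 0.1085 w 0.0379 mid -0.0027
-0.007 329 ztop 0.1086 w 0.0378 mid -0.0028
-0.005 389 ztop 0.1089 w 0.0378 mid -0.0028
-0.003 284 ztop 0.1078 w 0.0379 mid -0.0028
-0.001 361 ztop 0.1081 w 0.0384 mid -0.0029
0.001 248 ztop 0.1080 w 0.0389 mid -0.0027
0.003 262 ztop 0.1079 w 0.0322 mid -0.0024
0.005 188 ztop 0.1077 w 0.0323 mid -0.0025
0.007 20 ztop 0.1065 w 0.0218 mid -0.0067
0.011 29 ztop 0.1019 w 0.0142 mid -0.0035
0.013 132 ztop 0.1016 w 0.0189 mid -0.0028
0.015 116 ztop 0.1014 w 0.0190 mid -0.0028
0.017 21 ztop 0.0999 w 0.0191 mid -0.0023
tool u,v -0.009497338428722525 -0.0024850625840913327 [0.55697439 0.00934627 0.08090389] 5.1 [ 8.00622856  5.78698375 -4.56267479] 0.403846220965156
yaw 20.49230462747026
```

Request:
carry_out:
  series: "-0.002 -0.0007 0 0;-0.002 -0.0007 0 0;-0.001 -0.0004 0 0;0 0 0 0;0 0 0 0"

```text
time: 5.72
tool_pos: [0.5527, 0.0077, 0.081]
tcp_rot: [-0.557, 3.082, 0.001]
wrist_force: [10.8, 6.9, -6.1]
width: 0.405
grip_force: 70.3
```

Request:
carry_out:
  series: "-0.0015 -0.0006 0 0;-0.0015 -0.0006 0 0;0 0 0 0;0 0 0 0"

```text
time: 6.22
tool_pos: [0.5526, 0.0076, 0.0811]
tcp_rot: [-0.555, 3.076, 0.002]
wrist_force: [19.5, 11.4, -15.3]
width: 0.4
grip_force: 71.2
```

```bash
python3 - <<'E'
from h import *
p,d,P=cam("wrist");cv2.imwrite("pics/w4.png",p);prof(P)
E
```

```text
-0.059 377 ztop 0.1076 w 0.0313 mid -0.0029
-0.057 361 ztop 0.1079 w 0.0310 mid -0.0027
-0.055 367 ztop 0.1078 w 0.0312 mid -0.0027
-0.053 156 ztop 0.1076 w 0.0312 mid -0.0028
-0.051 278 ztop 0.1038 w 0.0241 mid -0.0028
-0.049 124 ztop 0.1035 w 0.0233 mid -0.0028
-0.047 294 ztop 0.1035 w 0.0222 mid -0.0030
-0.045 231 ztop 0.1038 w 0.0245 mid -0.0028
-0.043 131 ztop 0.1018 w 0.0190 mid -0.0030
-0.041 352 ztop 0.1040 w 0.0239 mid -0.0028
-0.039 98 ztop 0.1036 w 0.0233 mid -0.0030
-0.037 276 ztop 0.1031 w 0.0237 mid -0.0030
-0.035 904 ztop 0.1105 w 0.0395 mid -0.0031
-0.033 692 ztop 0.1119 w 0.0410 mid -0.0027
-0.031 380 ztop 0.1120 w 0.0399 mid -0.0028
-0.029 289 ztop 0.1144 w 0.0480 mid -0.0030
-0.027 583 ztop 0.1198 w 0.0480 mid -0.0030
-0.025 566 ztop 0.1078 w 0.0475 mid -0.0029
-0.023 460 ztop 0.1088 w 0.0408 mid -0.0026
-0.021 351 ztop 0.1113 w 0.0405 mid -0.0030
-0.019 438 ztop 0.1092 w 0.0379 mid -0.0028
-0.017 302 ztop 0.1101 w 0.0378 mid -0.0028
-0.015 393 ztop 0.1084 w 0.0378 mid -0.0028
-0.013 323 ztop 0.1083 w 0.0378 mid -0.0029
-0.011 340 ztop 0.1086 w 0.0379 mid -0.0027
-0.009 360 ztop 0.1089 w 0.0379 mid -0.0028
-0.007 290 ztop 0.1078 w 0.0377 mid -0.0027
-0.005 383 ztop 0.1082 w 0.0386 mid -0.0028
-0.003 202 ztop 0.1080 w 0.0365 mid -0.0026
-0.001 264 ztop 0.1080 w 0.0323 mid -0.0026
0.001 123 ztop 0.1075 w 0.0311 mid -0.0026
0.007 56 ztop 0.1018 w 0.0158 mid -0.0028
0.009 133 ztop 0.1017 w 0.0186 mid -0.0026
0.011 89 ztop 0.1014 w 0.0190 mid -0.0029
0.013 13 ztop 0.0993 w 0.0187 mid -0.0026
tool u,v -0.01416432119942414 -0.0025538994793703786 [0.55262707 0.00764738 0.08107332] 6.275 [ 20.9825043   11.58801245 -14.54372806] 0.40064400096807046
yaw 20.456409370109114
```

View pics/w4.png

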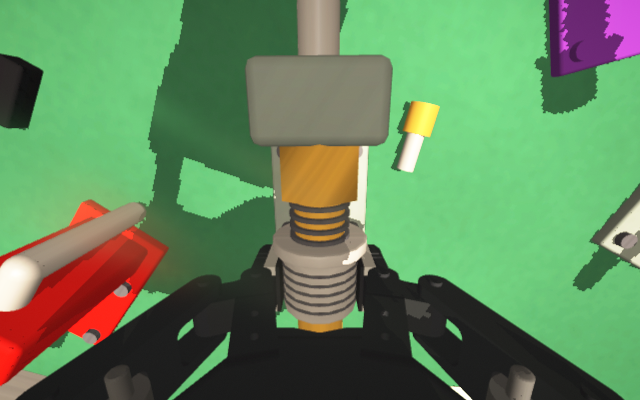

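The sleeve is on its rear stop: the wrist view shows the spring compressed and barrel showing ahead at (320,325), and the force rose with no further travel. I'll hold it, then open wide.

Request:
carry_out:
  series: "0 0 0 0;0 0 0 0;0 0 0 0;0 0 0 0"

```text
time: 6.78
tool_pos: [0.5526, 0.0076, 0.0811]
tcp_rot: [-0.555, 3.076, 0.002]
wrist_force: [20.4, 12.7, -13.6]
width: 0.401
grip_force: 71.2
```

Request:
carry_out:
  series: "0 0 0 0;0 0 0 0;0 0 0 0;0 0 0 0;0 0 0 0;0 0 0 0;0 0 0 0;0 0 0 0"
  jaw: 1

```text
time: 7.78
tool_pos: [0.5454, 0.0051, 0.0803]
tcp_rot: [-0.56, 3.091, -0.0]
wrist_force: [-0.6, 0.4, 0.1]
width: 0.999
grip_force: 0.0
```

```bash
python3 - <<'E'
from h import *
p,d,P=cam("wrist");cv2.imwrite("pics/w5.png",p);prof(P)
E
```

```text
-0.059 360 ztop 0.1077 w 0.0308 mid -0.0029
-0.057 352 ztop 0.1076 w 0.0312 mid -0.0029
-0.055 341 ztop 0.1077 w 0.0312 mid -0.0029
-0.053 162 ztop 0.1073 w 0.0314 mid -0.0029
-0.051 243 ztop 0.1037 w 0.0232 mid -0.0029
-0.049 122 ztop 0.1036 w 0.0238 mid -0.0027
-0.047 288 ztop 0.1036 w 0.0239 mid -0.0027
-0.045 224 ztop 0.1038 w 0.0235 mid -0.0030
-0.043 105 ztop 0.1022 w 0.0180 mid -0.0027
-0.041 355 ztop 0.1036 w 0.0243 mid -0.0027
-0.039 95 ztop 0.1035 w 0.0228 mid -0.0030
-0.037 264 ztop 0.1034 w 0.0241 mid -0.0029
-0.035 233 ztop 0.1038 w 0.0237 mid -0.0031
-0.033 83 ztop 0.1030 w 0.0206 mid -0.0038
-0.031 343 ztop 0.1037 w 0.0239 mid -0.0027
-0.029 73 ztop 0.1034 w 0.0229 mid -0.0027
-0.027 267 ztop 0.1035 w 0.0242 mid -0.0027
-0.025 215 ztop 0.1039 w 0.0232 mid -0.0027
-0.023 61 ztop 0.1023 w 0.0181 mid -0.0030
-0.021 350 ztop 0.1039 w 0.0240 mid -0.0029
-0.019 73 ztop 0.1032 w 0.0240 mid -0.0029
-0.017 106 ztop 0.1017 w 0.0191 mid -0.0027
-0.015 172 ztop 0.1018 w 0.0191 mid -0.0027
-0.013 898 ztop 0.1108 w 0.0392 mid -0.0024
-0.011 883 ztop 0.1115 w 0.0409 mid -0.0027
-0.009 330 ztop 0.1121 w 0.0408 mid -0.0027
-0.007 177 ztop 0.1116 w 0.0394 mid -0.0031
-0.003 44 ztop 0.1077 w 0.0261 mid -0.0028
-0.001 47 ztop 0.1031 w 0.0318 mid -0.0027
0.001 12 ztop 0.1004 w 0.0326 mid -0.0029
0.003 7 ztop 0.0974 w 0.0333 mid -0.0028
tool u,v -0.02179970980502888 -0.0023966150760806786 [0.54542013 0.00512074 0.08028653] 7.825 [-0.02981351 -0.32103057 -0.17556492] 0.9961004344572172
yaw 20.529248836455963
```

View pics/w5.png

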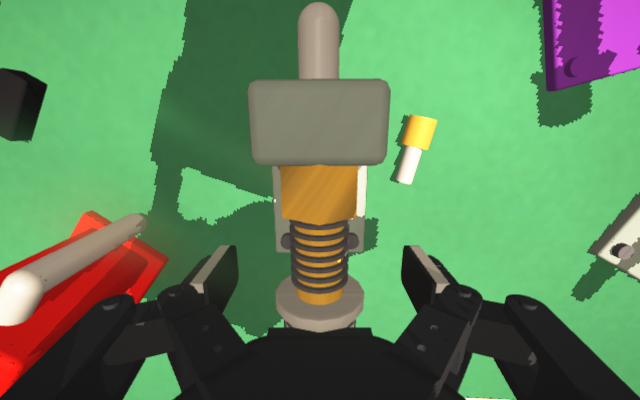

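The rim is back at its home position (u -0.013, as before), and the view shows the sleeve home with the open pads clear. I'll retreat straight up.

Request:
carry_out:
  series: "0 0 0.02 0;0 0 0.04 0;0 0 0.05 0;0 0 0.05 0;0 0 0 0;0 0 0 0;0 0 0 0"

```text
time: 8.7
tool_pos: [0.5441, 0.0052, 0.2382]
tcp_rot: [0.559, -3.088, -0.001]
wrist_force: [-0.4, 0.2, -0.1]
width: 0.993
grip_force: 0.0
```

```bash
python3 - <<'E'
from h import *
p,d,P=cam("wrist");prof(P);print(bot.finish_job())
E
```

```text
-0.059 68 ztop 0.1077 w 0.0299 mid -0.0030
-0.057 68 ztop 0.1076 w 0.0299 mid -0.0030
-0.055 69 ztop 0.1072 w 0.0300 mid -0.0030
-0.053 30 ztop 0.1054 w 0.0301 mid -0.0031
-0.051 51 ztop 0.1038 w 0.0224 mid -0.0030
-0.049 36 ztop 0.1039 w 0.0225 mid -0.0030
-0.047 46 ztop 0.1024 w 0.0196 mid -0.0026
-0.045 40 ztop 0.1043 w 0.0226 mid -0.0030
-0.043 39 ztop 0.1012 w 0.0188 mid -0.0031
-0.041 54 ztop 0.1036 w 0.0227 mid -0.0031
-0.039 30 ztop 0.1026 w 0.0198 mid -0.0016
-0.037 54 ztop 0.1034 w 0.0218 mid -0.0025
-0.035 36 ztop 0.1041 w 0.0239 mid -0.0026
-0.033 35 ztop 0.1018 w 0.0179 mid -0.0026
-0.031 55 ztop 0.1038 w 0.0230 mid -0.0031
-0.029 31 ztop 0.1025 w 0.0219 mid -0.0026
-0.027 52 ztop 0.1040 w 0.0221 mid -0.0036
-0.025 36 ztop 0.1037 w 0.0231 mid -0.0031
-0.023 32 ztop 0.1015 w 0.0171 mid -0.0031
-0.021 58 ztop 0.1038 w 0.0242 mid -0.0026
-0.019 26 ztop 0.1032 w 0.0200 mid -0.0025
-0.017 37 ztop 0.1017 w 0.0182 mid -0.0026
-0.015 35 ztop 0.1021 w 0.0183 mid -0.0026
-0.013 150 ztop 0.1114 w 0.0375 mid -0.0021
-0.011 87 ztop 0.1118 w 0.0408 mid -0.0025
-0.009 80 ztop 0.1117 w 
[... 260 characters left out ...]
31 mid -0.0026
0.005 51 ztop 0.1081 w 0.0330 mid -0.0026
0.007 62 ztop 0.1082 w 0.0332 mid -0.0026
0.009 54 ztop 0.1082 w 0.0332 mid -0.0026
0.011 58 ztop 0.1083 w 0.0322 mid -0.0020
0.013 58 ztop 0.1085 w 0.0334 mid -0.0026
0.015 57 ztop 0.1078 w 0.0312 mid -0.0026
0.017 65 ztop 0.1083 w 0.0335 mid -0.0026
0.019 51 ztop 0.1080 w 0.0313 mid -0.0026
0.021 55 ztop 0.1082 w 0.0313 mid -0.0026
0.023 25 ztop 0.1071 w 0.0316 mid -0.0026
0.027 6 ztop 0.1006 w 0.0137 mid -0.0010
tool u,v -0.02294384418198733 -0.0019207997259984618 [0.54418182 0.00516574 0.2381538 ] 8.75 [-0.43275301 -0.00379634 -0.39430894] 0.9984470846880943
yaw 20.529239821272185
the job is handed in; nothing more can be done
None
```

I pulled the grey wide coupler's sleeve to its rear stop, held it about a second and released it; it snapped fully home by itself, the slim coupler was not touched, and the job was handed in at 8.75 s.

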